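# Lay out the titration place

## Task

Set up the titration place. First lay the white tile flat on the middle of the stirrer's round plate, then stand the small conical flask upright on the middle of the tile; also stand the small amber bottle behind the stirrer (on the side away from the robot), opposite the middle of its back and about 3 cm clear of it, and stand the beaker midway between the stirrer and the pH meter, in line with their middles. Leave the big flask and the tall amber bottle where they are, knock nothing over, and let go of everything at the end.

Things in the scene. Friction and masses are not known exactly. Their poses are not given: they have to be found in the camera images.
- stirrer: Magnetic stirrer, fixed: a low white box 120 x 120 mm with a round steel plate 106 mm across on its middle, the plate's top (highest part) 50 mm above the bench. Origin: centre of its underside, on the bench. +x points out of its back, away from the robot (within 0.15 rad of world x); back face at x = 60 mm; black knob (12 mm proud) and display on the front, -x.
- meter: pH meter, fixed: a grey box 120 mm deep (x), 90 mm wide (y), 40 mm high in front with nine black keys, 60 mm high at the back with a greenish display. Origin: centre of its underside, on the bench; +x points to its back, away from the robot. Stands beside the stirrer, to its left or right, in line with it, centres about 250 mm apart.
- tile: White ceramic tile, loose, 60 x 60 mm, 12 mm thick, lying flat on the bench, 80 g. Origin: centre of its underside; x and y are parallel to its sides, z is up.
- flask: Small conical glass flask, loose, upright, 100 mm high, about 90 g. Base 56 mm across; it narrows to a straight neck 26 mm across, from 58 to 96 mm above its base (grip here), with a rim 32 mm across at the very top; a dark disc marks the mouth from above. Solid. Origin: centre of its underside; z up its axis.
- bottle: Small amber glass indicator bottle, loose, upright, with a white label and a black cap; 40 mm across, 78 mm high, about 80 g. The body is straight for the lowest 42 mm, the black cap is 24 mm across and takes up the top 22 mm. Origin: centre of its underside; z is up.
- beaker: Glass beaker, loose, upright, open at the top and empty; 60 mm across (58 at the foot), 75 mm high, wall 3 mm, about 90 g, with white graduation marks. Origin: centre of its underside; z is up.
- big_flask: Bigger conical glass flask, to be left alone: 84 mm across at the base, 145 mm high, neck 36 mm across, loose. Origin: centre of its underside.
- tall_bottle: Tall amber glass bottle with white label and black cap, to be left alone: 68 mm across, 150 mm high, loose. Origin: centre of its underside.
Mind the look-alikes: they are no part of the job. What is shaped like the stirrer but green, purple or yellow is not meant.

How it is judged:
On the way, in this order (a step that is already met when the one before it is completed fails the run):
1. the tile lies on the stirrer's plate (horizontal distance between tile and stirrer below 0.013 m and height (world z) of tile between 0.047 and 0.054 m and angle between tile's own z axis and vertical below 0.08 rad), for 0.2 s.
2. the small flask stands on the tile (all of step 1 and horizontal distance between flask and tile below 0.013 m and z of flask in the frame of tile between 0.009 and 0.016 m and angle between flask's own z axis and vertical below 0.08 rad), for 0.2 s.
At the end, for the whole second after the job is handed in: Tile flat on the plate, flask upright on the tile (each centred to 13 mm); bottle 10 to 50 mm behind the stirrer, within 18 mm of its middle line; beaker at most 145 mm from the centres of stirrer and meter, within 20 mm of their middle lines; both upright on the bench. All at rest and let go (all of step 2 and x of bottle in the frame of stirrer between 0.09 and 0.13 m and y of bottle in the frame of stirrer between -0.018 and 0.018 m and height (world z) of each of bottle, beaker below 0.004 m and angle between each of bottle, beaker's own z axis and vertical below 0.08 rad and horizontal distance between beaker and stirrer below 0.145 m and horizontal distance between beaker and meter below 0.145 m and x of beaker in the frame of stirrer between -0.02 and 0.02 m and x of beaker in the frame of meter between -0.02 and 0.02 m and linear speed of each of tile, flask, bottle, beaker below 0.01 m/s); the robot touches nothing.
It fails at once if the big flask or the tall bottle is shifted by more than 25 mm or tipped (distance of any of big_flask, tall_bottle from where it was at the start of the episode above 0.025 m or angle between any of big_flask, tall_bottle's own z axis and vertical above 0.5 rad).
It fails at once if the small flask, small bottle or beaker is knocked over (angle between any of flask, bottle, beaker's own z axis and vertical above 0.7 rad).
It also fails if it takes over 112 s, if anything falls off the work surface, if the arm or the gripper's body presses on something with over 40 N, if the wrist force passes 120 N, or if a joint passes its speed limit or range.

## Robot

A 7-joint arm with a two-finger parallel gripper is mounted at the origin on the work surface. World frame = base frame: x ahead of the robot, y to its left, z up, the work surface at z = 0. Lengths are in m, angles in rad, forces in N, time in s.
With the tool pointing down it reaches from about 0.35 to 0.9 m from the base axis. Payload 19.9 kg.
Tool frame: the origin (TCP) lies between the finger pads; the fingertips stand 19 mm ahead of it and the grasp point (between the pads) is the TCP; z points along the fingers, y is the direction in which the jaws open and shut (so a half turn about z gives the same grasp; the last joint's range is limited). The gripper opens to 94 mm and grips with 3 to 60 N. Pads are 16 mm wide; open, the fingers measure 119 mm over their backs; the gripper's body (75 mm by 177 mm) begins 78 mm behind the grasp point.
Start: joints at [1.21, 0.417, -0.01, 1.614, 0.005, 1.111, -0.053], TCP at [0.196, -0.593, 0.224] pointing down, gripper open.
Joint ranges: [-2.81, 2.81], [-0.39, 2.02], [-1.27, 1.25], [0.06, 2.57], [-1.19, 4.33], [0.19, 2], [-2.82, 2.82]. Speed limits (rad/s): [1.89, 1.89, 2.39, 2.39, 3.01, 3.01, 3.01].

## Interface

Orientations are given as a 3x3 rotation matrix whose columns are the frame's x, y, z axes.
In Python, from rig import robot gives the robot as it stands. Calls block until the motion is done:
- robot.move_ptp(position, orientation): joint-space move of the TCP to a pose.
- robot.move_linear(position, velocity=0.15, frame=None, threshold=None): straight line of the TCP; frame=None keeps the orientation; velocity is the mean speed in m/s. With threshold (N) it stops when the force on the tool has changed by that much, and returns True; else False.
- robot.goto_joints(angles): joint-space move.
- robot.gripper_to(opening): finger opening in m; the grip force is fixed at half the most; returns when the fingers have stopped.
- robot.pause(seconds).
- robot.ik(position, orientation): joint angles nearest the present ones, or None.
- robot.get_state(): the state.
- robot.grab_frame(name): name is "scene" or "top" or "wrist"; returns the picture (480x640x3 uint8, red, green, blue); there is no depth.
- robot.camera_info(name): a dict with "fx", "fy", "cx", "cy" (pixels), "rvec" (rotation vector, rad) and "tvec" (3), from world to camera coordinates, as OpenCV has them. Camera axes: x right, y down, z forward; pixel columns grow to the right and rows downward; lengths in m; the calibration is good to about 2 mm. A picture is of the moment at which its call begins: read the wrist's pose just before it. camera_info takes no time and is no camera call; for the wrist camera it gives the pose at the moment of the call.
A pose or a line that the arm cannot do raises robot.PlanningError and nothing moves.
- robot.sign_off(): hands the job in, once; it reports no verdict.
The state is a dict: "time": time; "qpos": joint angles; "joint_vel": joint speeds; "effort": joint torques, N m; "ee_pos": TCP position; "tool_rot": TCP orientation; "force": force on the tool from outside, world axes, zero at the start; "moment": the same for the moment, N m; "opening": finger opening in m.
Only numpy, scipy, OpenCV 4.12 (cv2) and the standard library are available. Lean on these libraries where they do the work, as an engineer would, in place of code of your own. Each camera call takes 0.05 s, during which the arm holds its last target.

## Working session

There is one attempt and no reset: what is moved stays moved. The work goes in short steps, each a Python script; the robot and the scene stay as the last script left them, time stands still between calls to the robot, and variables do not carry over. Pictures are saved under pics/ and viewed, and the job is handed in when it is done.

```bash
ls; mkdir -p pics
python3 - <<'E'
from rig import robot
import cv2
s=robot.get_state();print(s)
for n in("scene","top","wrist"):
    print(n,robot.camera_info(n));f=robot.grab_frame(n);cv2.imwrite(f"pics/{n}0.png",f[:,:,::-1])
E
```

```text
pics
{'time': 0.0, 'qpos': array([ 1.2104902 ,  0.41793249, -0.01029308,  1.61413774,  0.00467354,
        1.11069848, -0.05300341]), 'joint_vel': array([-0.0004275 ,  0.00041487, -0.00018448,  0.00137317, -0.00098239,
        0.00065401, -0.0013792 ]), 'effort': array([ 2.99818576e-04, -8.51251173e+01,  6.38996847e-01, -4.25990975e+01,
       -4.88143356e-02,  1.85207441e-02,  1.26631007e-04]), 'ee_pos': array([ 0.19578228, -0.59319097,  0.22386652]), 'tool_rot': array([[ 9.49615338e-01,  3.13417500e-01, -4.25544807e-04],
       [ 3.13417782e-01, -9.49614737e-01,  1.07062266e-03],
       [-6.85517413e-05, -1.15005301e-03, -9.99999336e-01]]), 'force': array([-0.0336086 , -0.37916726,  0.14765954]), 'moment': array([-0.01686715, -0.03780957,  0.02504403]), 'opening': 0.09391368679345279}
scene {'fx': 550.5424791613362, 'fy': 550.5424791613362, 'cx': 322.28885487292365, 'cy': 247.28809435034964, 'rvec': array([ 2.08549866,  0.95455424, -0.47845357]), 'tvec': array([-0.28019517, -0.18634915,  1.67607306])}
top {'fx': 515.0848410828717, 'fy': 515.0848410828717, 'cx': 318.18839387470064, 'cy': 242.07820556603656, 'rvec': array([ 2.2031417 , -2.16449129,  0.0836865 ]), 'tvec': array([7.85237861e-04, 4.45938145e-01, 1.33075105e+00])}
wrist {'fx': 372.6461962162296, 'fy': 372.6461962162296, 'cx': 321.58779565125, 'cy': 233.78779230962016, 'rvec': array([-2.35340671,  1.70143197,  0.24326282]), 'tvec': array([-0.62286193, -0.02735817,  0.39189791])}
```

View pics/top0.png

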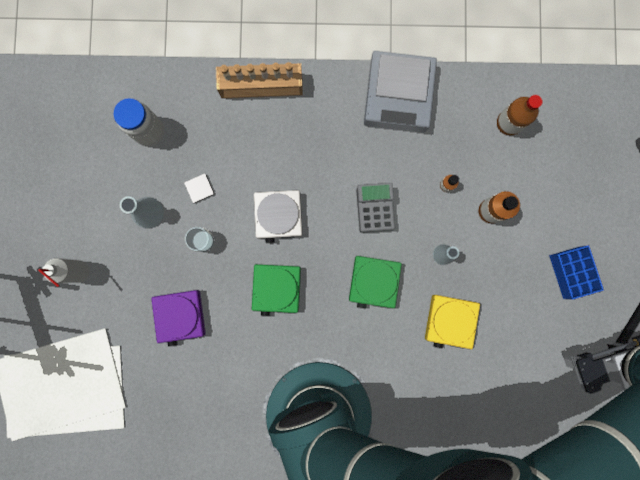

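View pics/scene0.png

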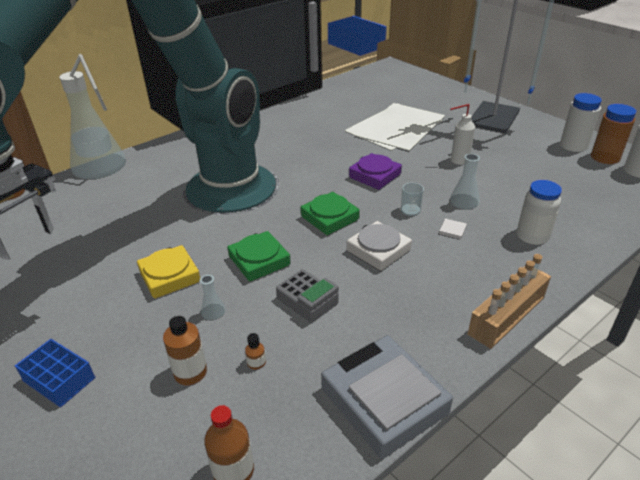

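The top view shows these candidates:
- **Stirrer:** the white box at (278,214). The green, purple and yellow ones are look-alikes.
- **Meter:** (377,208).
- **Tile:** (199,188).
- **Beaker:** (200,239).
- **Flasks:** the one at (446,254) is small, and the one near (135,207) looks like the big one.
- **Amber bottles:** (451,183) is small, (499,207) is tall, and the red-capped one at (520,115) isn't part of the job.

I'll confirm these in enlarged crops.

Run:
```python
import cv2
f=cv2.imread("pics/top0.png")
a=f[160:280,110:310];cv2.imwrite("pics/cA.png",cv2.resize(a,None,fx=4,fy=4,interpolation=cv2.INTER_CUBIC))
a=f[160:280,340:540];cv2.imwrite("pics/cB.png",cv2.resize(a,None,fx=4,fy=4,interpolation=cv2.INTER_CUBIC))
```

```text
(no output)
```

View pics/cA.png

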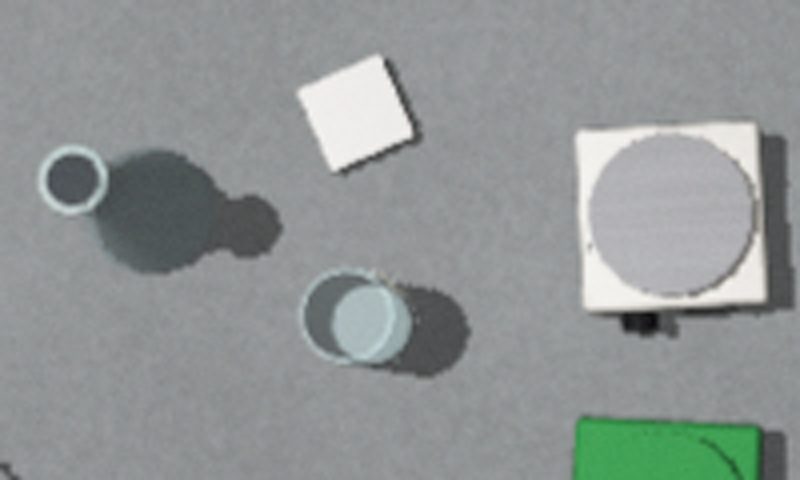

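View pics/cB.png

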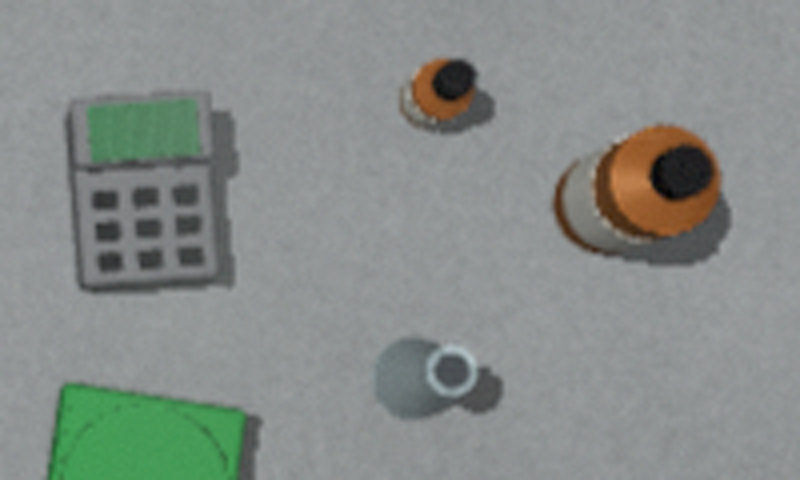

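The small flask at (452,371) in crop B and the small amber bottle at (455,78) are clearly smaller than the big flask (mouth at (73,180) in crop A) and the tall bottle (cap at (684,171)), so they fit. The white box with the grey plate at (673,214) is the stirrer, and the tile is at (356,113). Next I'll compute world positions.

```bash
cat > h.py <<'E'
from rig import robot
import numpy as np, cv2
def ray(name,uv,z,ci=None):
    c=ci or robot.camera_info(name); R=cv2.Rodrigues(c["rvec"])[0]
    d=R.T@np.array([(uv[0]-c["cx"])/c["fx"],(uv[1]-c["cy"])/c["fy"],1.]); o=-R.T@np.array(c["tvec"])
    return (o+d*(z-o[2])/d[2])[:2]
def proj(name,P,ci=None):
    c=ci or robot.camera_info(name)
    return cv2.projectPoints(np.array(P,float).reshape(-1,3),c["rvec"],c["tvec"],np.array([[c["fx"],0,c["cx"]],[0,c["fy"],c["cy"]],[0,0,1.]]),None)[0][:,0]
def down(yaw):  # jaw (tool y) direction yaw in the world
    y=np.array([np.cos(yaw),np.sin(yaw),0]);z=np.array([0,0,-1.]);return np.column_stack([np.cross(y,z),y,z])
E
python3 - <<'E'
from h import *
np.set_printoptions(precision=4,suppress=True)
A=lambda x,y,z:ray("top",(110-.375+x/4,160-.375+y/4),z)
B=lambda x,y,z:ray("top",(340-.375+x/4,160-.375+y/4),z)
print("plate",A(673,214,.05))
c=[A(*p,.042) for p in((577,130),(755,123),(767,302),(586,311))];print("box",np.mean(c,0)); f=(c[0]+c[1]-c[2]-c[3])/2;print(np.linalg.norm(f),np.arctan2(f[1],f[0])); f=(c[0]+c[3]-c[2]-c[1])/2;print(np.linalg.norm(f),np.arctan2(f[1],f[0])-np.pi/2)
t=[A(*p,.012) for p in((298,93),(380,54),(414,134),(340,173))];print("tile",np.mean(t,0)); f=(t[0]+t[1]-t[2]-t[3])/2;print(np.linalg.norm(f),np.arctan2(f[1],f[0])); f=(t[0]+t[3]-t[2]-t[1])/2;print(np.linalg.norm(f),np.arctan2(f[1],f[0])-np.pi/2)
print("beaker",A(347,316,.075),"big",A(73,180,.145))
print("flask",B(452,371,.1),"bottle",B(455,78,.078),"tall",B(684,171,.15))
m=[B(70,103,.06),B(209,93,.06),B(216,282,.04),B(82,288,.04)];print("meter",np.mean(m,0));f=(m[0]+m[1]-m[2]-m[3])/2;print(np.linalg.norm(f),np.arctan2(f[1],f[0]))
E
```

```text
plate [0.5159 0.1133]
box [0.5155 0.115 ]
0.11701445480834073 0.08139661525333308
0.11571065581770439 0.06273871195624614
tile [0.5841 0.326 ]
0.05945991755543253 0.4708516356377445
0.05737236708201496 0.48962551345157435
beaker [0.4447 0.3137] big [0.5174 0.4627]
flask [ 0.4201 -0.3212] bottle [ 0.6065 -0.3293] tall [ 0.5384 -0.446 ]
meter [ 0.5346 -0.1372]
0.11822176192982409 0.08002188073910632
```

Positions are consistent: the box edge lengths and the plate centre agree. Next I'll hover over the tile and check it with the wrist camera.

```bash
cat >> h.py <<'E'
np.set_printoptions(precision=4,suppress=True)
def best(p,yaw):
    q0=robot.get_state()["qpos"];o=[]
    for y in(yaw,yaw+np.pi):
        q=robot.ik(p,down(y))
        if q is not None:o.append((np.abs(np.array(q)-q0).max(),y,q))
    return min(o,key=lambda t:t[0])[1]
def snap(n,fn): 
    ci=robot.camera_info(n);f=robot.grab_frame(n);cv2.imwrite("pics/"+fn,f[:,:,::-1].copy());return ci,f
S=np.array([.516,.114]);SY=.072;M=np.array([.5346,-.1372])
E
python3 - <<'E'
from h import *
s=robot.get_state();p=s["ee_pos"].copy();p[2]=.29
robot.move_linear(p,.3)
t=[.584,.326,.25];y=best(t,.48);print(y)
robot.move_ptp(t,down(y));s=robot.get_state();print(s["time"],s["ee_pos"],s["qpos"])
ci,f=snap("wrist","w1.png");print(proj("wrist",[[.584,.326,.012],[*S,.05],[.4447,.3137,.075],[.5174,.4627,.145]],ci))
R=cv2.Rodrigues(ci["rvec"])[0];print(s["tool_rot"].T@(-R.T@ci["tvec"]-s["ee_pos"]))
E
```

```text
0.48
3.9917 [0.5844 0.3253 0.2499] [ 0.042   0.6433 -0.9314  1.4417  0.5208  1.3164 -0.4447]
[[320.1305 204.4412]
 [176.9028 351.0221]
 [173.2407 159.4606]
 [324.9124   9.2815]]
[ 0.0819  0.0021 -0.1592]
```

View pics/w1.png

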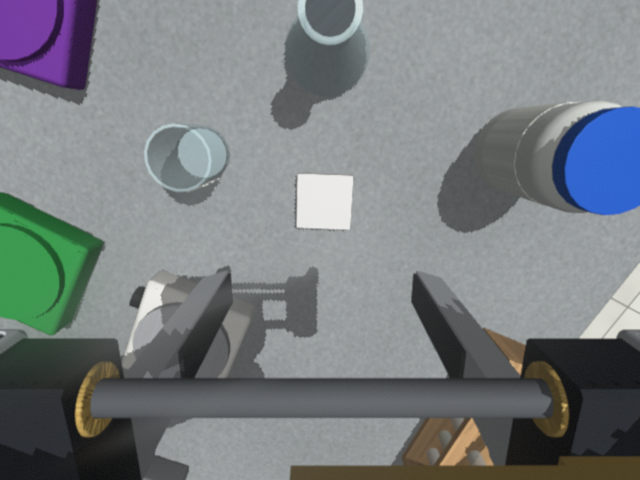

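The wrist view shows the tile centre at (324,202), against a predicted (320,204). That's about 4 mm, mostly along the jaw direction, where closing will centre it. Now the grasp.

Run:
```python
from h import *
w=ray("wrist",(324.5,202),.012);print("wrist est",w)
t=(w+np.array([.584,.326]))/2
robot.move_linear([*t,.10],.2);
robot.move_linear([*t,.0225],.08);f0=robot.get_state()["force"]
robot.gripper_to(.05);s=robot.get_state();print(s["opening"],s["ee_pos"],s["force"])
robot.move_linear([*t,.25],.2)
s=robot.get_state();print(s["opening"],s["time"])
g=[*S,.25]
# tile symmetric by 90deg: choose jaw along y of the stirrer or x
for y in (SY,SY+np.pi/2,SY+np.pi,SY-np.pi/2):
    q=robot.ik(g,down(y));print(y,q)
```

```text
wrist est [0.5869 0.3307]
0.05984252512140202 [0.5855 0.3283 0.0226] [ 0.7393 -0.6323  0.9527]
0.06005982965012018 7.9833
0.072 [ 0.5161  0.3559 -0.9703  1.8002  0.3198  1.154  -0.485 ]
1.6427963267948966 [ 0.5901  0.3992 -1.0815  1.7984  0.381   1.1746  1.0328]
3.213592653589793 [ 0.5901  0.3992 -1.0815  1.7984  0.381   1.1746  2.6036]
-1.4987963267948965 [ 0.231   0.2671 -0.5978  1.8079  0.166   1.1167 -1.9224]
```

Run:
```python
from h import *
robot.move_ptp([*S,.25],down(SY));s=robot.get_state();print(s["ee_pos"],s["time"],s["opening"])
ci,f=snap("wrist","w2.png");print(proj("wrist",[[*S,.05]],ci))
```

```text
[0.5164 0.1151 0.2502] 8.8833 0.05979455345727118
[[320.0938 214.6359]]
```

View pics/w2.png

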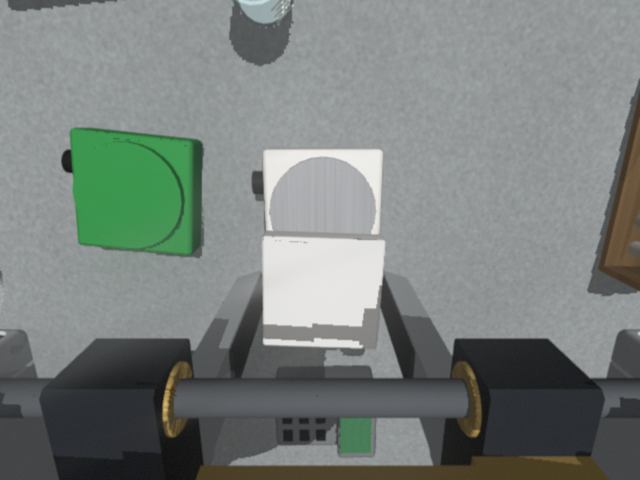

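The plate is centred at about u=323.5, v=209.5 and the held tile at u=324, so they line up across the jaws. I'll compare the other axis too.

Run:
```python
from h import *
s=robot.get_state();R=s["tool_rot"];p=s["ee_pos"]
for dx in(.03,-.03):
  for dy in (.03,-.03):
    print(dx,dy,proj("wrist",[p+R@np.array([dx,dy,.0225-.012]),p+R@np.array([dx,dy,.0225])]))
print(ray("wrist",(323.5,209.5),.05),R[:,0])
```

```text
0.03 0.03 [[381.9521 241.364 ]
 [378.3067 234.3594]]
0.03 -0.03 [[256.1146 241.3331]
 [260.1382 234.3336]]
-0.03 0.03 [[376.8135 351.3281]
 [373.7503 338.7266]]
-0.03 -0.03 [[261.7319 351.2507]
 [265.1163 338.6588]]
[0.5189 0.1199] [-0.0746  0.9972  0.001 ]
```

```bash
sed -i 's/^S=np.array.*/S=np.array([.517,.1165]);SY=.072;M=np.array([.5346,-.1372])/' h.py
python3 - <<'E'
from h import *
robot.move_linear([*S,.10],.2)
r=robot.move_linear([*S,.0715],.04,threshold=4);s=robot.get_state();print(r,s["ee_pos"],s["force"])
robot.gripper_to(.085);robot.pause(.2);p=s["ee_pos"].copy()
robot.move_linear([*p[:2],.25],.2)
s=robot.get_state();print(s["time"])
ci,f=snap("wrist","w3.png");snap("top","t3.png");print(proj("wrist",[[*S,.062]],ci))
E
```

```text
True [0.5167 0.1163 0.0721] [0.4509 0.0539 0.592 ]
12.325
[[321.9741 216.1646]]
```

View pics/w3.png

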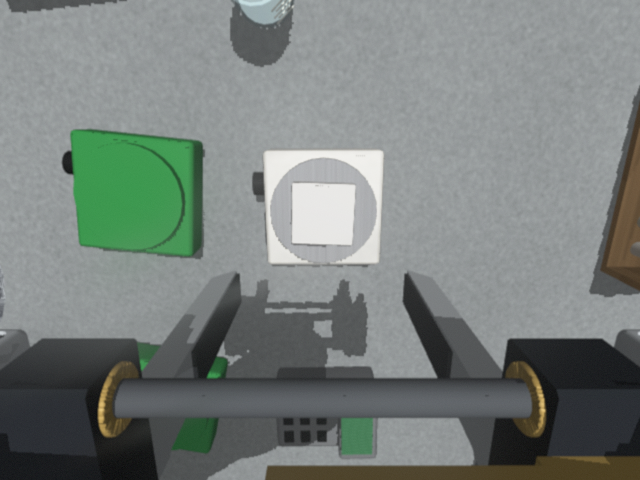

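The tile lies flat and centred on the plate, at (323.5,213.5) against a plate centre of (323.5,210.5); part of that gap is parallax. Next is the beaker.

Run:
```python
from h import *
b=np.array([.446,.3145]);y=best([*b,.2],-.45)
robot.gripper_to(.094)
robot.move_ptp([*b,.2],down(y))
r=robot.move_linear([*b,.047],.15,threshold=8);s=robot.get_state();print(y,r,s["ee_pos"],s["force"])
if not r:
    robot.gripper_to(.04);s=robot.get_state();print(s["opening"],s["force"],s["time"])
    robot.move_linear([*b,.20],.2);s=robot.get_state();print(s["opening"],s["force"])
    snap("scene","s4.png");snap("top","t4.png")
```

```text
-0.45 False [0.4464 0.3148 0.0478] [-0.8202  0.3878 -0.1162]
0.05995931808002517 [0.0883 0.3002 1.0024] 15.5333
0.060215772707052306 [-0.3035 -0.4564 -0.5014]
```

View pics/s4.png

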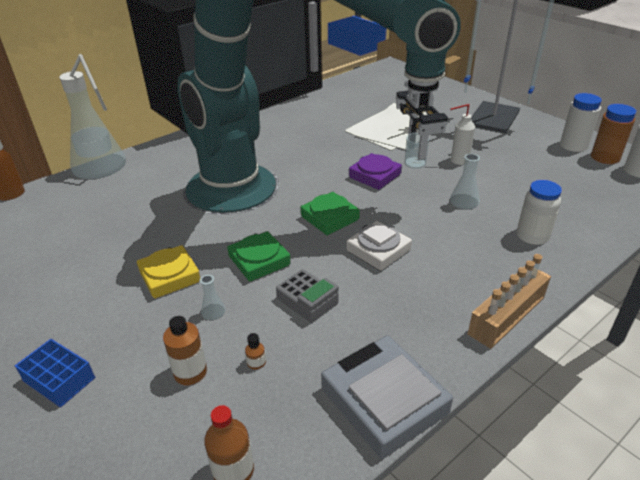

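The beaker is held at 60 mm opening, and the big flask hasn't moved. Now I'll place it.

Run:
```python
from h import *
g=(S+M)/2;y=best([*g,.2],SY);print(g,y,np.linalg.norm(S-M))
robot.move_ptp([*g,.2],down(y))
robot.move_linear([*g,.075],.2)
r=robot.move_linear([*g,.046],.04,threshold=4);s=robot.get_state();print(r,s["ee_pos"],s["force"])
robot.gripper_to(.085);robot.pause(.2);p=s["ee_pos"]
robot.move_linear([*p[:2],.27],.2)
b=np.array([.6065,-.3293]);y=best([*b,.2],-.52)
robot.move_ptp([*b,.25],down(y));s=robot.get_state();print(y,s["time"],s["ee_pos"])
ci,f=snap("wrist","w5.png");snap("top","t5.png");print(proj("wrist",[[*b,.078],[.4201,-.3212,.1],[.5384,-.446,.15]],ci))
```

```text
[ 0.5258 -0.0103] 0.072 0.2543097520741192
True [ 0.5257 -0.0104  0.0468] [ 0.1489 -0.1608  5.1998]
-0.52 22.575 [ 0.6071 -0.3273  0.2505]
[[322.3064 222.7359]
 [142.902  317.7192]
 [320.5067 401.2978]]
```

View pics/w5.png

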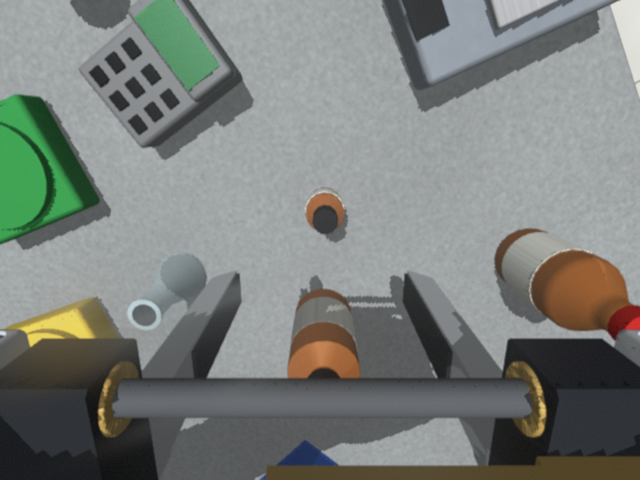

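View pics/t5.png

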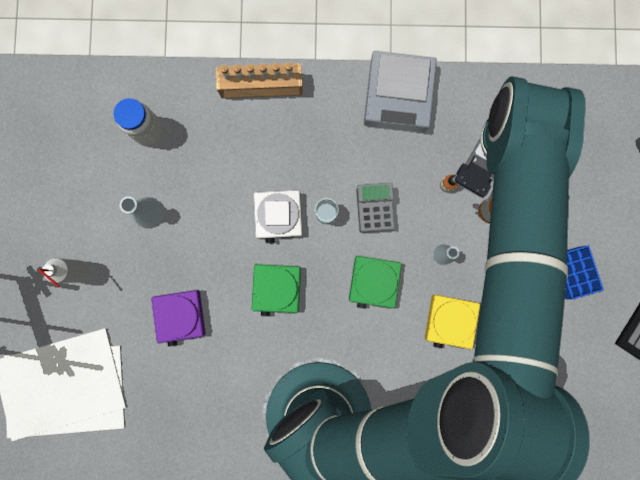

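The beaker stands midway between the stirrer and meter, at (326,211) in the top view. The small bottle's cap is at (325,219) in the wrist view, against a predicted (322,223), so I'll grasp it and place it.

Run:
```python
from h import *
b=np.array([.6075,-.328])
robot.move_linear([*b,.12],.2)
r=robot.move_linear([*b,.032],.1,threshold=8);print(r)
if not r:
    robot.gripper_to(.03);s=robot.get_state();print(s["opening"],s["force"],s["ee_pos"])
    robot.move_linear([*b,.22],.2)
    g=S+.11*np.array([np.cos(SY),np.sin(SY)]);y=best([*g,.2],SY+np.pi/2);print(g,y)
    robot.move_ptp([*g,.22],down(y));s=robot.get_state();print(s["opening"],s["time"],s["ee_pos"])
    robot.move_linear([*g,.06],.2)
    r=robot.move_linear([*g,.030],.04,threshold=4);s=robot.get_state();print(r,s["ee_pos"],s["force"])
    robot.gripper_to(.07);robot.pause(.2);p=s["ee_pos"]
    robot.move_linear([*p[:2],.28],.2)
    b=np.array([.4201,-.3212]);y=best([*b,.25],0)
    robot.move_ptp([*b,.25],down(y));s=robot.get_state();print(y,s["time"],s["ee_pos"])
    ci,f=snap("wrist","w6.png");snap("top","t6.png");print(proj("wrist",[[*b,.1]],ci))
```

```text
False
0.03947787159485968 [ 0.706  -0.0134  1.2042] [ 0.6076 -0.328   0.032 ]
[0.6267 0.1244] 1.6427963267948966
0.039539949803312484 28.0333 [0.6271 0.1233 0.2197]
True [0.6265 0.1243 0.0317] [ 0.0123 -0.8573  5.1467]
0 33.6917 [ 0.4209 -0.3204  0.2501]
[[319.5889 227.5743]]
```

View pics/w6.png

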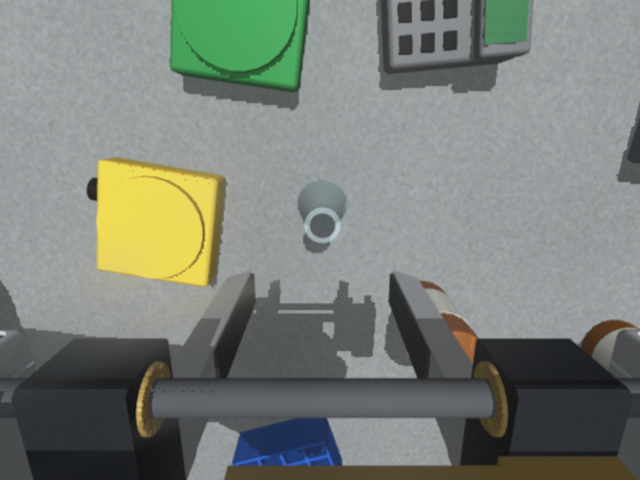

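View pics/t6.png

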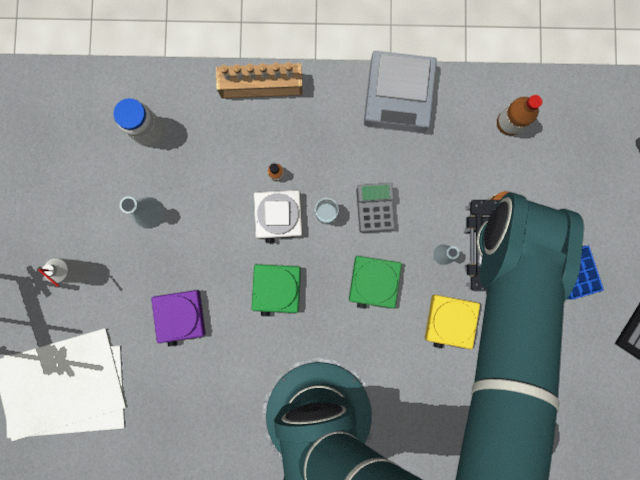

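The bottle is upright behind the stirrer, at (276,172) in the top view. The flask mouth is at (322.5,224.5), against a predicted (319.6,227.6), which is the same small bias as before. Next I'll grasp the flask neck.

Run:
```python
from h import *
b=np.array([.4205,-.3205])
robot.move_linear([*b,.14],.2)
r=robot.move_linear([*b,.077],.1,threshold=8);print(r)
if not r:
    robot.gripper_to(.015);s=robot.get_state();print(s["opening"],s["force"],s["ee_pos"])
    robot.move_linear([*b,.28],.2)
    g=np.array([.5167,.1163]);y=best([*g,.28],SY);print(y)
    robot.move_ptp([*g,.28],down(y));s=robot.get_state();print(s["opening"],s["time"],s["ee_pos"])
    robot.move_linear([*g,.165],.15);
    snap("wrist","w7.png");snap("top","t7.png");snap("scene","s7.png");print(robot.get_state()["ee_pos"])
```

```text
False
0.029528071608791766 [0.9017 0.5734 1.5387] [ 0.4206 -0.3205  0.0771]
0.072
0.029576071550227557 38.8167 [0.517  0.1151 0.2798]
[0.5171 0.1163 0.1658]
```

View pics/w7.png

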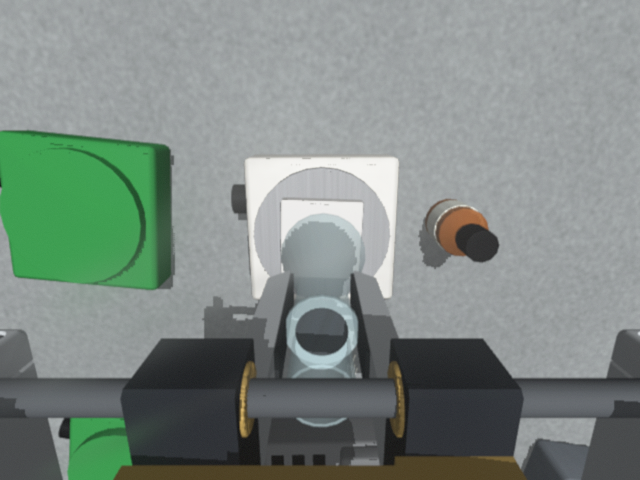

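View pics/s7.png

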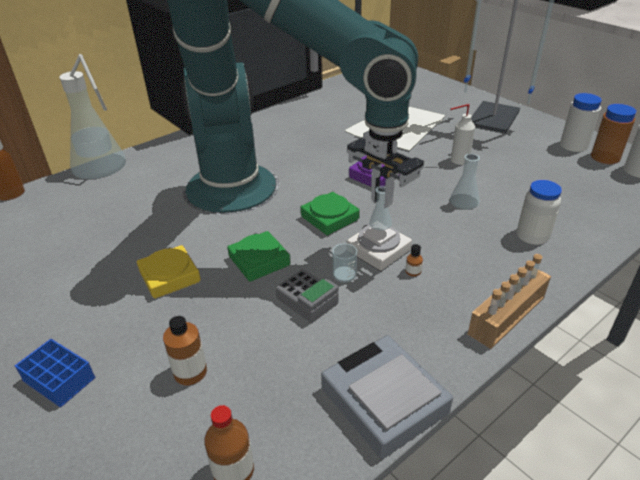

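Run:
```python
from h import *
s=robot.get_state();p=s["ee_pos"]
for z in(-.077,-.019,.023): print(z,proj("wrist",[p+[0,0,z],p+[.016*(z>0)+.028*(z<-.05),0,z],p+[0,.016*(z>0)+.028*(z<-.05),z]]).ravel())
f=cv2.imread("pics/w7.png")[180:440,200:440];cv2.imwrite("pics/c7.png",cv2.resize(f,None,fx=2.3,fy=2.3,interpolation=cv2.INTER_CUBIC))
f=cv2.imread("pics/s7.png")[140:280,310:450];cv2.imwrite("pics/d7.png",cv2.resize(f,None,fx=4,fy=4,interpolation=cv2.INTER_CUBIC))
```

```text
-0.077 [319.7838 254.707  361.347  257.5276 322.8097 214.0752]
-0.019 [319.2484 291.5434 319.2484 291.5434 319.2484 291.5434]
0.023 [318.6184 334.8852 357.2173 337.3408 321.3869 299.6181]
```

View pics/c7.png

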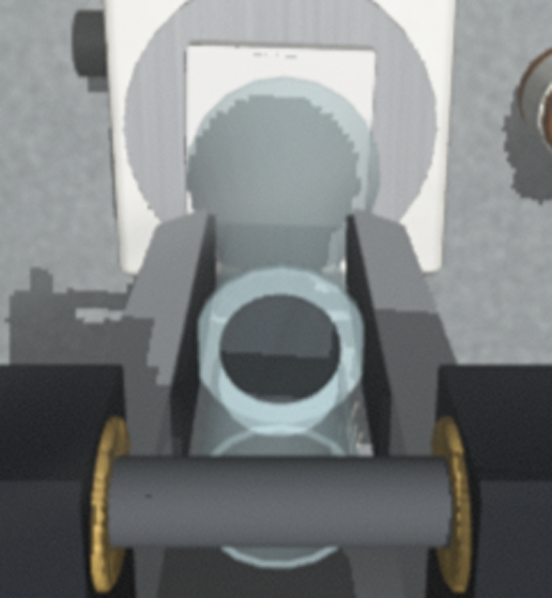

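View pics/d7.png

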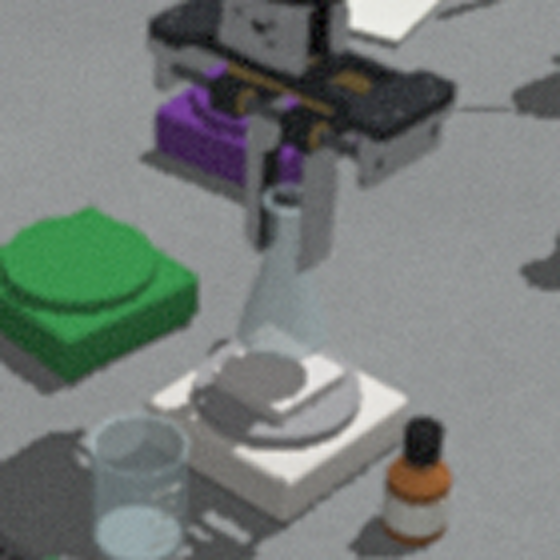

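The held flask is upright: its mouth and base both match their projections to about 1–2 px. It's also centred over the tile, so I'll lower it.

Run:
```python
from h import *
g=np.array([.5167,.117])
robot.move_linear([*g,.147],.1)
r=robot.move_linear([*g,.1355],.02,threshold=4);s=robot.get_state();print(r,s["ee_pos"],s["force"])
robot.pause(.2);robot.gripper_to(.06);robot.pause(.3);p=s["ee_pos"]
robot.move_linear([*p[:2],.30],.15)
ci,f=snap("wrist","w8.png");print(proj("wrist",[[*g,.062],[*g,.162]],ci))
robot.move_linear([.42,-.05,.36],.3)
robot.move_ptp([.30,-.40,.36],down(0))
snap("top","t8.png");snap("scene","s8.png");print(robot.get_state()["time"])
f=cv2.imread("pics/t8.png")[150:260,220:420];cv2.imwrite("pics/c8.png",cv2.resize(f,None,fx=4,fy=4,interpolation=cv2.INTER_CUBIC))
f=cv2.imread("pics/s8.png")[160:320,250:450];cv2.imwrite("pics/d8.png",cv2.resize(f,None,fx=3.5,fy=3.5,interpolation=cv2.INTER_CUBIC))
```

```text
True [0.517  0.1169 0.1387] [ 1.4229 -0.915   2.7232]
[[321.1327 205.5899]
 [320.6342 230.3167]]
45.5917
```

View pics/c8.png

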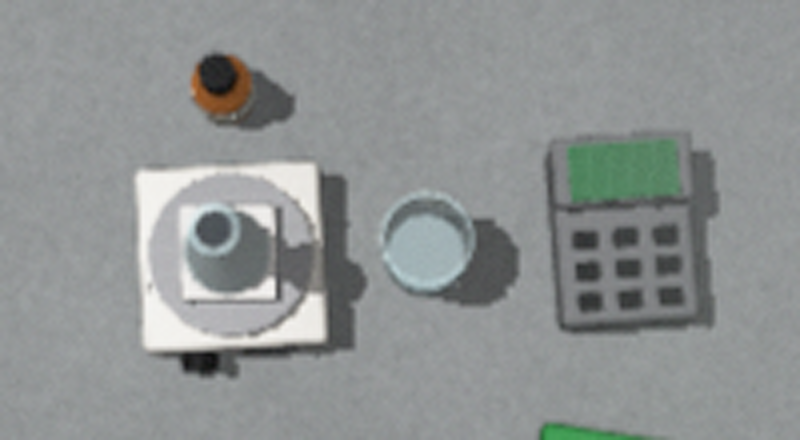

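View pics/d8.png

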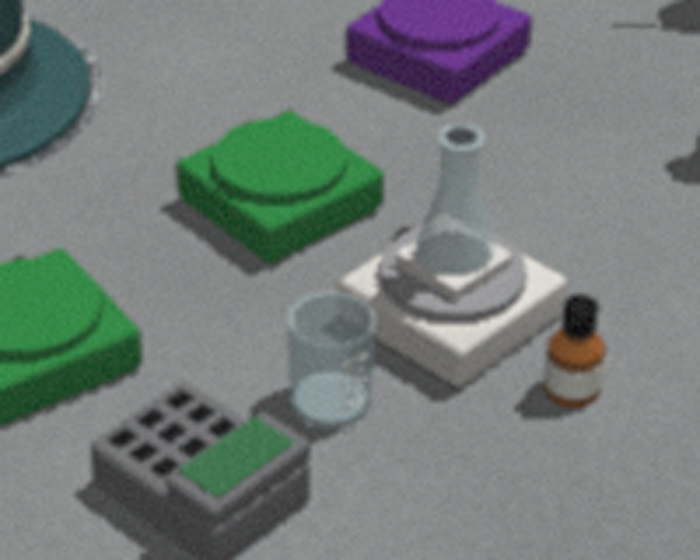

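View pics/t8.png

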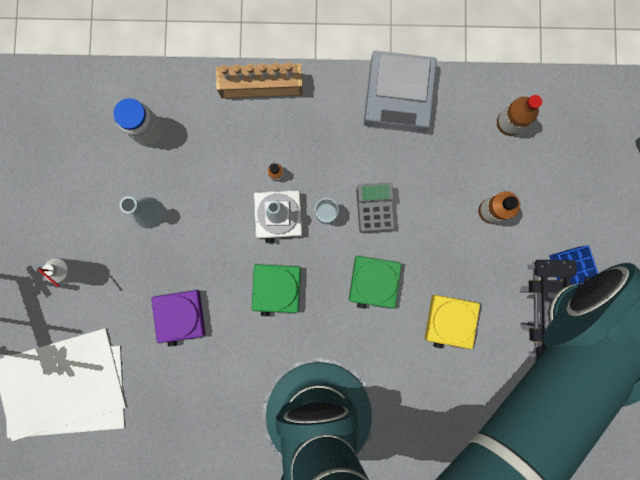

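Everything stands in place, and the big flask (128,205) and tall bottle (499,207) haven't moved. I'll do a final numeric check from the top view before handing in.

Run:
```python
from h import *
C=lambda x,y,z:ray("top",(220-.375+x/4,150-.375+y/4),z)
pl=C(233,254,.05);R=np.array([[np.cos(SY),np.sin(SY)],[-np.sin(SY),np.cos(SY)]])
m=np.mean([C(548,144,.06),C(690,134,.06),C(698,320,.04),C(562,328,.04)],0)
t=np.mean([C(181,206,.062),C(275,206,.062),C(278,299,.062),C(184,301,.062)],0)
fl=C(215,231,.162);bo=C(217,74,.078);be=C(428,238,.075)
for n,v in dict(tile=t,flask=fl,bottle=bo,beaker=be,meter=m).items(): print(n,v,R@(v-pl))
print(np.linalg.norm(fl-t),np.linalg.norm(be-pl),np.linalg.norm(be-m),R@(be-m))
s=robot.get_state();print(s["force"],s["joint_vel"])
robot.sign_off()
```

```text
tile [0.515  0.1146] [-0.0008  0.0014]
flask [0.5146 0.1153] [-0.0011  0.0021]
bottle [0.6264 0.1238] [0.111  0.0026]
beaker [ 0.5249 -0.011 ] [ 0.0001 -0.1246]
meter [ 0.5347 -0.1374] [ 0.0007 -0.2513]
0.0008069009119476222 0.12461989059251427 0.1267219828927792 [-0.0006  0.1267]
[-0.3712  0.8794 -0.2958] [ 0.0013 -0.0014  0.006  -0.0008  0.0019 -0.      0.0011]
the job is handed in; nothing more can be done
```

The titration place is set up and handed in. I laid the tile on the stirrer's plate first, placed the beaker and the small bottle, and stood the small flask on the tile last. The robot's clock read 45.6 s at the last look, well under the 112 s limit.

Final top-camera measurements, good to about 2–3 mm:

| Item | Measured position | Required |
|---|---|---|
| Tile | about 2 mm from the plate's centre | within 13 mm |
| Flask | about 1 mm from the tile's centre | within 13 mm |
| Small bottle | 111 mm behind the stirrer's centre, 3 mm off its middle line | 90–130 mm, within 18 mm |
| Beaker | 125 mm from the stirrer, 127 mm from the meter, under 1 mm off both middle lines | at most 145 mm, within 20 mm |

In the last pictures everything stands upright, the big flask and the tall bottle are where they started, and the arm is well clear with the gripper open.

- **Camera disagreement:** the wrist camera read about 3–6 mm differently from the top camera throughout. I treated most of that as a fixed offset and moved my stirrer position estimate 2–3 mm towards its reading.
- **Flask grip:** the gripper stopped at 29.5 mm on the flask's 26 mm neck, so the fingertips probably touched the top of the cone. The flask still hung and landed upright.

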